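# Seat a flange blank on the indexing fixture and index it three clicks

## Robot

A 6-joint arm with a two-finger parallel gripper is mounted at the origin on the work surface. World frame = base frame: x ahead of the robot, y to its left, z up, the work surface at z = 0. Lengths are in m, angles in rad, forces in N, time in s.
With the tool pointing down it reaches from about 0.4 to 0.925 m from the base axis. Payload 12.5 kg.
Tool frame: the origin (TCP) lies at the centre of the arm's flange, where the gripper is bolted on; the fingertips stand 190 mm ahead of it and the grasp point (between the pads) lies 171 mm ahead of it; z points along the fingers, y is the direction in which the jaws open and shut (so a half turn about z gives the same grasp; the last joint's range is limited). The gripper opens to 95 mm and grips with 3 to 60 N. Pads are 20 mm wide; open, the fingers measure 119 mm over their backs; the gripper's body (75 mm by 180 mm) begins 59 mm behind the grasp point.
Start: joints at [1.219, 0.491, 1.559, -0, 1.092, -0.106], TCP at [0.152, 0.606, 0.405] pointing down, gripper open.
Joint ranges: [-3.1, 3.1], [-0.84, 2.19], [0.05, 2.79], [-1.13, 4.28], [0.06, 2.93], [-2.69, 2.69]. Speed limits (rad/s): [2.22, 2.22, 2.79, 3.14, 3.14, 3.14].

## Interface

Orientations are given as a unit quaternion [x, y, z, w].
In Python, from station import ctrl gives the robot as it stands.
- The arm moves only by the shell command python3 -m crank 'ROWS' [OPENING] [FORCE]. ROWS is JSON, a list of rows, each a list of 2 entries, a list of its own where there are three numbers: the shift along the tool's x, y, z in m, then the turn about the tool's z in degrees. A call has 1 to 10 rows; each row shifts and turns the pose as measured when the row begins, along the tool's axes as they then stand; what a row does not reach is not made up. A row lasts 1/10 s, in which the tool goes at most 50 mm and 8.59 degrees, less where a joint would pass 70% of its speed; a pose out of reach is approached as far as the arm can. A call with a gripper value outside its range is refused whole. OPENING is the gripper's target within -1 to 1 (fully open at 1, half-way at 0, shut at -1), set as the call begins (- or left out, the last holds). The fingers move at their own pace and stop on an object; FORCE is the grip in N (left out, the last holds). Time passes only in rows, so rows that do not move let the fingers close. It gives the time, the measured TCP pose, the force and the opening at its end, in the units of the state.
- ctrl.sense(): the state, without advancing time (a new reading comes with each control period).
- ctrl.camera(name): name is "scene" or "side" or "wrist"; returns a dict with "frame" (384x512x3 uint8, red, green, blue), "intrinsics" (3x3 intrinsics, pixels), "k1" (the pictures are not rectified: a ray, as slopes to the right and down, at radius r is drawn at 1 + k1 r^2 times it, then the intrinsics apply), "eye" and "attitude" of the camera in the world; the wrist camera has in their place "tool_from_camera" (4x4, takes a point from camera to tool coordinates, whose origin is the TCP and whose axes are the flange's). Camera axes: x right, y down, z forward; pixel columns grow to the right and rows downward; lengths in m; the calibration is good to about 2 mm. A picture is of the moment at which its call begins: read the wrist's pose just before it. There is no depth.
- ctrl.finish_job(): hands the job in, once; it reports no verdict.
The state is a dict: "t": time; "qpos": joint angles; "dq": joint speeds; "joint_efforts": joint torques, N m; "position": TCP position; "tool_rot": TCP orientation; "force": force on the tool from outside, world axes, zero at the start; "wrist_torque": the same for the moment, N m; "opening": finger opening in m.
Only numpy, scipy, OpenCV 4.12 (cv2) and the standard library are available. Lean on these libraries where they do the work, as an engineer would, in place of code of your own. Each camera call takes 0.05 s, during which the arm holds its last target.

## Task

Set the blue-dyed flange blank on the round faceplate of the indexing fixture, boss up, with its bore down over the centre register and its one drilled hole over the brass drive pin, so that it sits flat, and let go of it. Then take the black T-handle of the dividing wheel and turn it clockwise, seen from above, three clicks from where it stands, into the third notch and not past it. Finish while still gripping the handle in that notch, so the work cannot creep while I drill the next hole, and leave everything else on the bench where it is.

Things in the scene. Friction and masses are not known exactly. Their poses are not given: they have to be found in the camera images.
- flange: the work: aluminium flange blank, about 0.34 kg, lying flat, boss up. Plate diameter 110, 12 thick, top face dyed blue; round boss on it, outer diameter 54, from 12 to 36 above the underside; through bore diameter 37. One hole, diameter 12, is drilled through the plate 42 from the axis, along the flange's own +x; four white crosses mark the holes still to drill. Origin: centre of the underside, z up along the axis
- flange_hole (a point): centre of the drilled hole at the flange's underside: 42 mm from the flange's origin along its +x
- indexer: indexing fixture screwed down on the bench: grey cast base 150 (x) x 270 (y) x 14 with a gear case up to 46 high. The work axis with the faceplate stands at y = +65, the axis of the dividing wheel at y = -75 of its frame. Origin: centre of the underside, z up. A spring plunger 60 high (brass, on a dark bracket) stands on its +x side, 51 to 83 from the wheel's axis, and presses a small roller into the wheel's notches
- face_center (a point): centre of the faceplate's flat top, 60 above the bench, where the flange's underside must rest; turns with the faceplate: its +x points to the drive pin, z up. Faceplate: steel, diameter 116. The centre register on it is a round steel spigot, diameter 35, 14 high, the upper 5 tapering to diameter 26
- pin_top (a point): top of the brass drive pin on the faceplate: diameter 8, 9.5 high above the faceplate, the upper 2.5 tapering to diameter 4, 42 from the faceplate's axis. The register enters the bore about 4.5 mm before the pin enters the drilled hole
- t_handle: the black T-handle on top of the dividing wheel: a bar 56 long along its own x, 14 wide along its y, 28 high, from 64 to 92 above the bench, on a round stem of diameter 13; a white line on top marks its +x end. Turning it turns the wheel. Origin: centre of the bar's underside, on the wheel's axis, 64 above the bench. Below it the notched steel wheel, diameter 78, has its top 56 above the bench
- handle_mid (a point): centre of the T-handle's bar, on the wheel's axis, 78 above the bench; same axes as the T-handle
- index_knob (a joint): turn of the dividing wheel in rad, 0 in the notch where it stands at the start (T-handle along the fixture's x), growing clockwise seen from above; endless. The spring roller clicks into a notch every 24 degrees (0.419 rad): the third is at 1.257. A turning moment of about 0.12 Nm lifts the roller out of a notch, most at the notch; past half way it falls into the next by itself. Geared 1 to 1 to the faceplate, which turns the same way and by the same angle
- done_flange: bystander: a finished flange, bare aluminium with five drilled holes, same sizes as the blank; origin at the centre of its underside
- tape_measure: bystander: red and black tape measure, 70 x 40 x 62; origin at the centre of its underside
- wrench: bystander: steel spanner, 200 long, flat on the bench; origin at the centre of its underside
- hammer: bystander: hammer with a wooden handle, 280 long; origin at the centre of its underside
- spray_can: bystander: spray can with a blue label, diameter 66, 190 high; origin at the centre of its underside
- grinding_wheel: bystander: red-brown grinding wheel, diameter 115, 7 thick; origin at the centre of its underside
- tape_roll: bystander: white roll of paper tape, diameter 90, 48 high; origin at the centre of its underside
- drill: bystander: red and black cordless drill lying on its side, 245 long with its bit, handle and battery reaching 168 to one side, 61 high; origin on the bench under its motor body
Not all that is in view belongs to the job. What is shaped like the flange but orange or purple is not meant.

How it is judged:
On the way, in this order (a step that is already met when the one before it is completed fails the run):
1. the flange blank sits flat on the faceplate, bore over the register and drilled hole over the pin, let go, with the wheel still in its starting notch (z of flange in the frame of face_center between -0.002 and 0.002 m and horizontal distance between flange and face_center below 0.0025 m and horizontal distance between flange_hole and pin_top below 0.0038 m and angle between flange's own z axis and vertical below 0.03 rad and contact force between the fingers and flange below 0.2 N and value of joint index_knob between -0.2 and 0.2 rad), for 0.2 s.
2. the T-handle, gripped, has been turned clockwise out of the starting notch into the first (contact force between the fingers and t_handle above 3 N and distance between the grasp point and handle_mid below 0.035 m and value of joint index_knob between 0.3 and 0.55 rad).
3. the T-handle, still gripped, has clicked into the third notch (contact force between the fingers and t_handle above 3 N and distance between the grasp point and handle_mid below 0.035 m and value of joint index_knob between 1.1566 and 1.3566 rad), for 0.2 s.
At the end, for the whole second after the job is handed in: the fingers grip the T-handle (over 3 N, grasp point within 35 mm of its centre); the wheel rests in the third notch (1.257 +- 0.1 rad); the flange, not touched by the fingers, lies flat on the faceplate (within 2 mm), centred within 2.5 mm, its hole within 3.8 mm of the pin's axis (all of step 3 and z of flange in the frame of face_center between -0.002 and 0.002 m and horizontal distance between flange and face_center below 0.0025 m and horizontal distance between flange_hole and pin_top below 0.0038 m and angle between flange's own z axis and vertical below 0.03 rad and contact force between the fingers and flange below 0.2 N and velocity of joint index_knob between -0.1 and 0.1 rad/s); the arm keeps its last pose, push and grip.
It fails at once if the wheel was turned past the third notch (value of joint index_knob above 1.47 rad).
It fails at once if the wheel was turned backwards out of its starting notch (value of joint index_knob below -0.21 rad).
It fails at once if another thing on the bench was disturbed (distance of any of done_flange, tape_measure, wrench, hammer, spray_can, grinding_wheel, tape_roll, drill from where it was at the start of the episode above 0.02 m).
It also fails if it takes over 66 s, if anything falls off the work surface, if the arm or the gripper's body presses on something with over 40 N, if the wrist force passes 120 N, or if a joint passes its speed limit or range.

## Working session

There is one attempt and no reset: what is moved stays moved. The work goes in short steps, Python scripts to look and compute and a shell command to move; the robot and the scene stay as the last step left them, time stands still between calls to the robot, and variables do not carry over. Pictures are saved under pics/ and viewed, and the job is handed in when it is done.

```bash
ls; mkdir -p pics; cat > h.py <<'E'
import numpy as np, cv2
from scipy.spatial.transform import Rotation as R
from station import ctrl
def save(name,fn,crop=None,s=1):
    st=ctrl.sense(); c=ctrl.camera(name); f=c["frame"]
    np.savez('pics/'+fn+'.npz',frame=f,K=c["intrinsics"],k1=c["k1"],**({'T':c["tool_from_camera"]} if name=='wrist' else {'eye':c['eye'],'att':c['attitude']}),pos=st['position'],rot=st['tool_rot'])
    cv2.imwrite('pics/'+fn+'.png',f[:,:,::-1]); return st
def cam(fn):
    d=np.load('pics/'+fn+'.npz')
    if 'T' in d:
        Rt=R.from_quat(d['rot']).as_matrix(); T=d['T']
        Rc=Rt@T[:3,:3]; e=Rt@T[:3,3]+d['pos']
    else:
        e=d['eye']; a=d['att']; Rc=R.from_quat(a).as_matrix() if a.shape==(4,) else a
    return d,Rc,e
def px2w(fn,u,v,z):
    d,Rc,e=cam(fn); K=d['K']; x=(u-K[0,2])/K[0,0]; y=(v-K[1,2])/K[1,1]
    a,b=x,y
    for _ in range(30):
        f=1+float(d['k1'])*(a*a+b*b); a,b=x/f,y/f
    r=Rc@np.array([a,b,1]); return e+r*(z-e[2])/r[2]
def w2px(fn,p):
    d,Rc,e=cam(fn); K=d['K']; q=Rc.T@(np.asarray(p)-e); a,b=q[0]/q[2],q[1]/q[2]
    f=1+float(d['k1'])*(a*a+b*b); return np.array([K[0,0]*a*f+K[0,2],K[1,1]*b*f+K[1,2]])
def crop(fn,u0,v0,u1,v1,s,out,marks=()):
    f=cv2.imread('pics/'+fn+'.png')[v0:v1,u0:u1]; f=cv2.resize(f,None,fx=s,fy=s,interpolation=cv2.INTER_CUBIC)
    for m in marks: cv2.circle(f,(int((m[0]-u0+.5)*s),int((m[1]-v0+.5)*s)),2,(0,255,0),-1)
    cv2.imwrite('pics/'+out+'.png',f)
E
python3 - <<'E'
from h import *
for n in ("scene","side","wrist"): st=save(n,n+'0')
print(st)
for n in ("scene0","side0","wrist0"):
    d,Rc,e=cam(n); print(n,d['K'].tolist(),d['k1'],e,Rc[:,2])
E
```

```text
pics
{'t': 0.1, 'qpos': array([ 1.21940524e+00,  4.91456214e-01,  1.55939164e+00, -2.35933509e-06,
        1.09169204e+00, -1.05607289e-01]), 'dq': array([ 5.62889267e-04, -5.33568341e-04, -3.14792319e-03,  9.72318724e-05,
       -2.01634966e-03,  7.19169522e-06]), 'joint_efforts': array([ 1.60475825e-03, -6.13624907e+01, -2.58604842e+01,  6.93660672e-02,
        4.70491592e-02, -7.93159006e-05]), 'position': array([0.15204302, 0.60618731, 0.40424578]), 'tool_rot': array([ 1.22582249e-01,  9.92458245e-01, -4.61548487e-04, -1.06263578e-04]), 'force': array([-0.36907192, -0.26814799,  0.63695985]), 'wrist_torque': array([-0.04303916, -0.00792122, -0.02922687]), 'opening': 0.09533041356342921}
scene0 [[384.91588878317333, 0.0, 255.74399072584453], [0.0, 384.91588878317333, 194.94261193891802], [0.0, 0.0, 1.0]] -0.016223480282268922 [1.21572021 0.78844306 0.89946507] [-0.4736537  -0.66308578 -0.5796287 ]
side0 [[456.81754560127024, 0.0, 249.50171201839973], [0.0, 456.81754560127024, 191.31526776089905], [0.0, 0.0, 1.0]] -0.1426026384025018 [-0.1491137  -0.83956683  1.23409656] [ 0.44482008  0.45618891 -0.77073132]
wrist0 [[341.9153445489616, 0.0, 255.67833937524563], [0.0, 341.9153445489616, 195.91315951607655], [0.0, 0.0, 1.0]] -0.007618820553741142 [0.07169408 0.62621312 0.38408009] [ 0.28235657 -0.07195595 -0.95660708]
```

View pics/scene0.png

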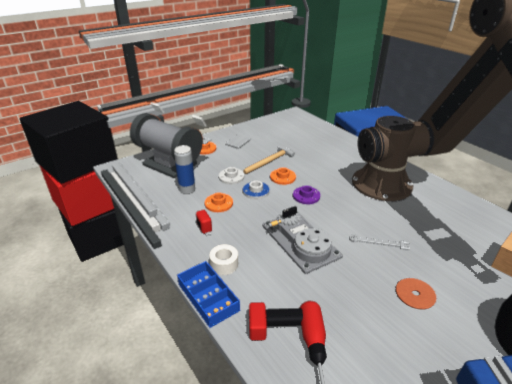

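View pics/side0.png

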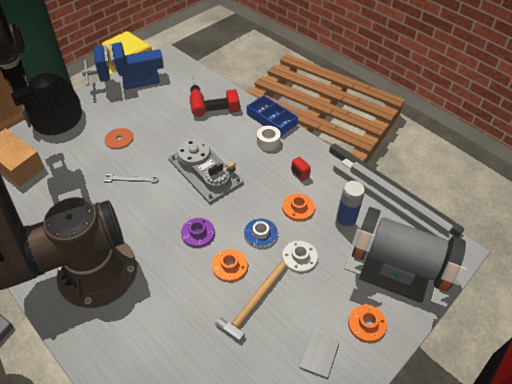

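View pics/wrist0.png

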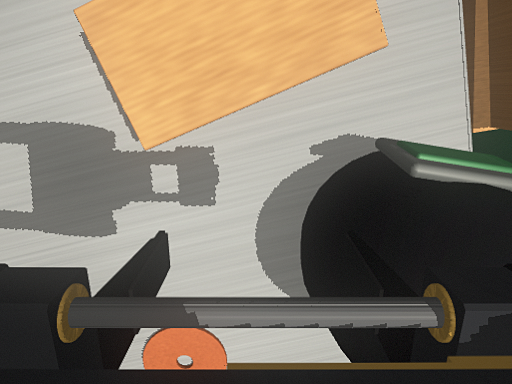

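Flange-shaped candidates in the side view are orange (298,206), (231,265) and (367,323), purple (197,232), bare white/aluminium (300,256) and blue (261,233). Only the one at (261,233), scene (256,188), has a blue-dyed top, so I'll check it in an enlarged crop.

```bash
python3 - <<'E'
from h import *
crop('side0',160,130,330,280,4.5,'c1')
crop('scene0',180,150,350,280,4.5,'c2')
for n,p in (('side0',(261,233)),('scene0',(256,188))): print(px2w(n,*p,0.012))
for n,p in (('side0',(194,150)),('scene0',(314,242)),('side0',(219,174)),('scene0',(290,218))): print(px2w(n,*p,0.07))
E
```

```text
[ 0.45996605 -0.26687983  0.012     ]
[ 0.46128033 -0.26599901  0.012     ]
[0.51629139 0.12676894 0.07      ]
[0.53678186 0.15655671 0.07      ]
[ 0.50259122 -0.02244707  0.07      ]
[0.52134176 0.01870818 0.07      ]
```

View pics/c1.png

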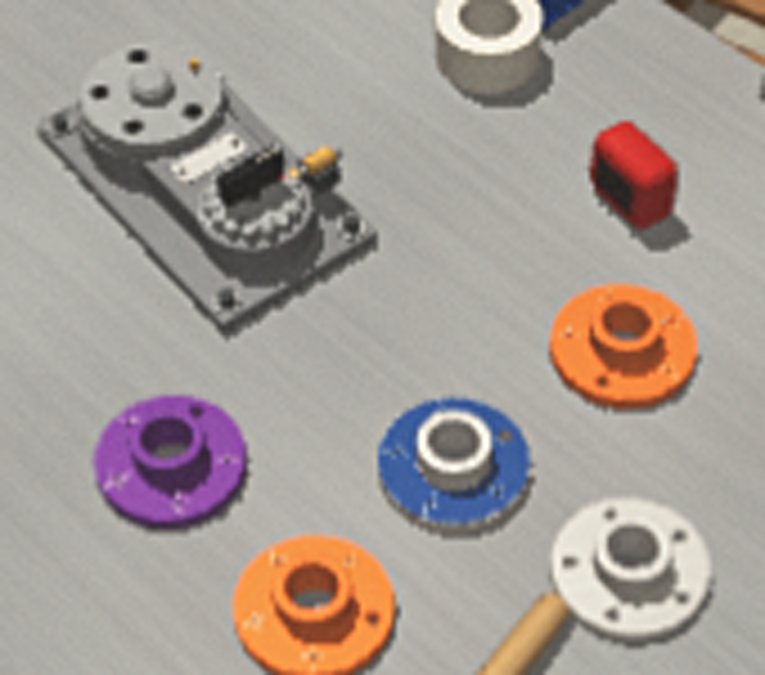

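View pics/c2.png

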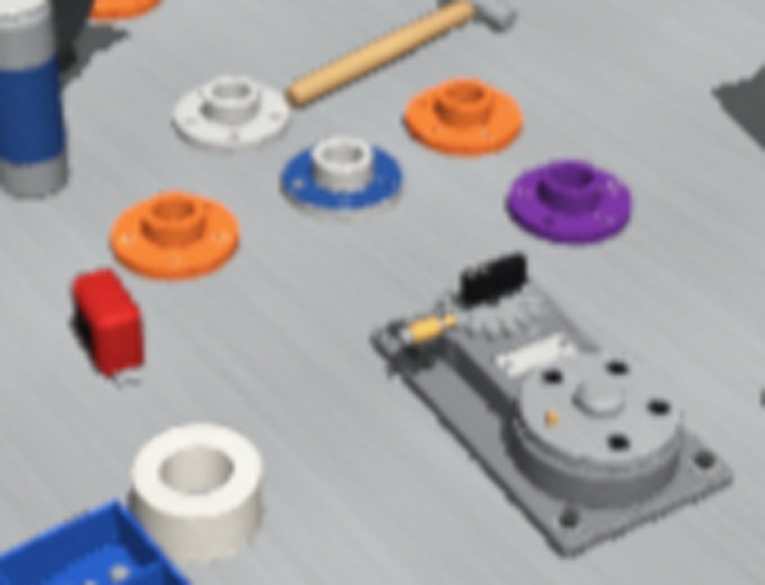

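```bash
python3 - <<'E'
from h import *
for nm,z,s,c in (('spigot',.074,(194.1,147.1),(313.3,236.4)),('handle',.092,(215.2,167.5),(289.3,211)),('pin',.0695,(203,144.2),(302.4,242.7)),('boss',.036,(260.8,228),(255.7,183.6)),('hole',.012,(272,226.7),(264,191.5))):
    print(nm,px2w('side0',*s,z)[:2],px2w('scene0',*c,z)[:2])
E
```

```text
spigot [0.52372108 0.13447208] [0.52383394 0.13859428]
handle [ 0.50095564 -0.00680144] [0.51734418 0.00831832]
pin [0.55887386 0.12671949] [0.5685682  0.13725499]
boss [ 0.46131195 -0.26413262] [ 0.4643994  -0.26377914]
hole [ 0.50318239 -0.27474181] [ 0.44950843 -0.22701927]
```

The crop confirms the blue flange: blue top, pale boss, one drilled hole to its right. Next I go over the fixture for a wrist-camera look.

```bash
python3 -m crank '[[[-0.038,-0.030,0],0],[[-0.038,-0.030,0],0],[[-0.038,-0.030,0],0],[[-0.038,-0.030,0],0],[[-0.038,-0.030,0],0],[[-0.038,-0.030,0],0],[[-0.038,-0.030,0],0],[[-0.038,-0.030,0],0],[[-0.038,-0.030,0],0],[[-0.038,-0.030,0],0]]' 1
```

```text
t: 1.15
position: [0.4538, 0.2137, 0.4026]
tool_rot: [0.118, 0.993, -0.001, -0.0]
force: [1.3, 1.0, 0.4]
opening: 0.0951
```

```bash
python3 -m crank '[[[-0.038,-0.030,0],0],[[-0.038,-0.030,0],0],[[-0.035,-0.030,0],0],[[-0.025,-0.020,0],0],[[0,0,0],-4],[[0,0,0],-4],[[0,0,0],0],[[0,0,0],0]]' 1
python3 - <<'E'
from h import *
st=save('wrist','w1'); print(st['position'],st['tool_rot'],st['t'])
f=cv2.imread('pics/w1.png'); cv2.imwrite('pics/w1b.png',cv2.resize(f,(768,576),interpolation=cv2.INTER_CUBIC))
E
```

```text
t: 1.95
position: [0.5663, 0.0622, 0.4008]
tool_rot: [0.051, 0.999, -0.001, -0.001]
force: [-0.9, 0.0, -0.5]
opening: 0.095
[0.56633206 0.06216261 0.40084883] [ 5.14020084e-02  9.98676856e-01 -8.61227306e-04 -1.27626354e-03] 1.95
```

View pics/w1b.png

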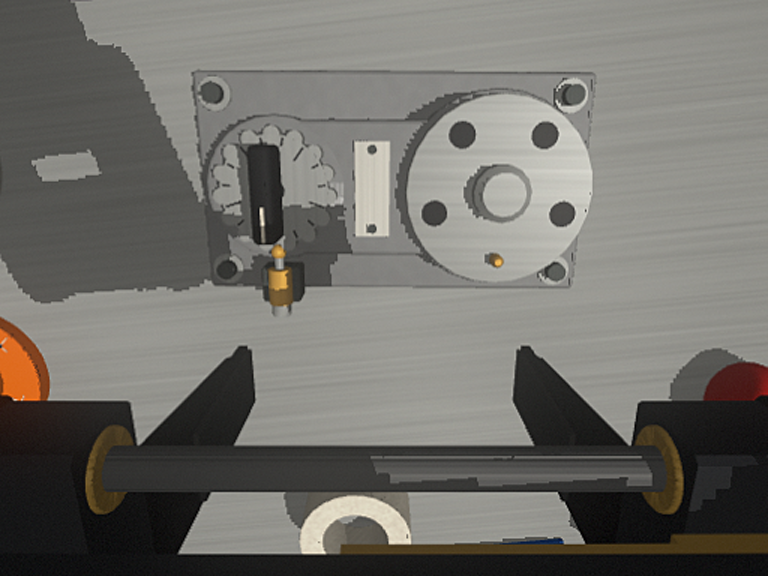

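```bash
python3 - <<'E'
from h import *
crop('w1',262,52,402,195,5,'c3')
crop('w1',130,70,240,220,4,'c4')
E
```

```text
(no output)
```

View pics/c3.png

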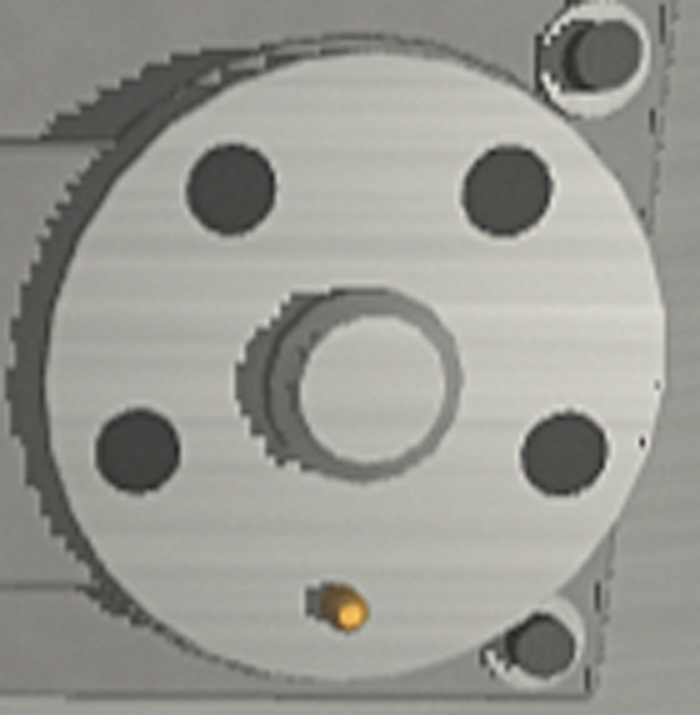

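View pics/c4.png

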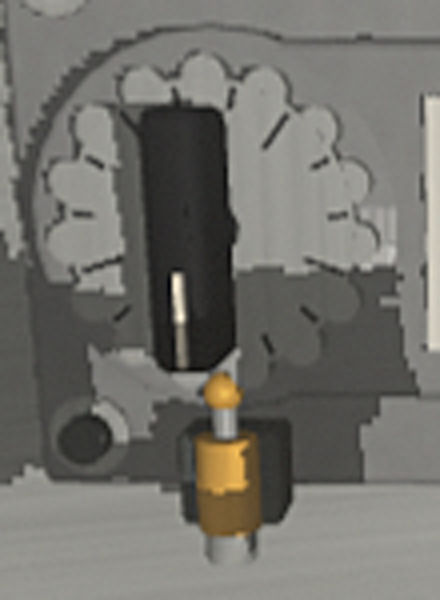

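```bash
cat >> h.py <<'E'
def circ(c,r,z,n=180):
    t=np.linspace(0,2*np.pi,n); return np.c_[c[0]+r*np.cos(t),c[1]+r*np.sin(t),np.full(n,z)]
def overlay(fn,pts,u0,v0,u1,v1,s,out):
    crop(fn,u0,v0,u1,v1,s,out,[w2px(fn,p) for p in pts])
def fitc(fn,ext,r,z,x0):
    from scipy.optimize import least_squares
    def f(p):
        q=np.array([w2px(fn,k) for k in circ(p,r,z)]); return [q[:,0].min()-ext[0],q[:,0].max()-ext[1],q[:,1].min()-ext[2],q[:,1].max()-ext[3]]
    s=least_squares(f,x0); return s.x,s.fun
def uc(x,y,u0,v0,s): return ((x+.5)/s-.5+u0,(y+.5)/s-.5+v0)
E
python3 - <<'E'
from h import *
l,t=uc(45,52,262,52,5); r,b=uc(664,682,262,52,5)
c,res=fitc('w1',(l,r,t,b),.058,.06,[.52,.135]); print('face',c,res)
sp=px2w('w1',*uc(373,391,262,52,5),.074); print('spigot',sp)
pin=px2w('w1',*uc(350,614,262,52,5),.0695); print('pin',pin)
H=[px2w('w1',*uc(x,y,262,52,5),.06) for x,y in((231,190),(507,190),(138,450),(564,452))]
print(np.array(H)[:,:2])
fz=c
for p in H+[pin]:
    d=p[:2]-c; print(np.hypot(*d),np.degrees(np.arctan2(d[1],d[0])))
for (a,b2) in (((177,272),(182,368)),):
    A=px2w('w1',*uc(*a,130,70,4),.092);B=px2w('w1',*uc(*b2,130,70,4),.092);d=B-A;print(A,B,np.degrees(np.arctan2(d[1],d[0])))
E
```

```text
face [0.52262349 0.13723673] [-0.94875492  0.94465823 -0.56762148  0.80818648]
spigot [0.52247856 0.13769712 0.074     ]
pin [0.56377986 0.13292975 0.0695    ]
[[0.48596901 0.1167198 ]
 [0.49103085 0.16598178]
 [0.53064606 0.09662256]
 [0.53919305 0.1759483 ]]
0.0420058928193016 -150.76256975967246
0.04271267639635505 137.70201922692075
0.04139893828555878 -78.8261257796921
0.04210861893159488 66.82781075560155
0.041381119097066946 -5.974204634524142
[ 0.51266536 -0.00208625  0.092     ] [ 0.53297258 -0.00452893  0.092     ] -6.858941409955484
```

```bash
python3 -m crank '[[[0.004,-0.047,0.004],0],[[0.004,-0.047,0.004],0],[[0.004,-0.047,0.004],0],[[0.004,-0.047,0.004],0],[[0.004,-0.047,0.004],0],[[0.004,-0.047,0.004],0],[[0.003,-0.045,0.004],0],[[0,0,0],0],[[0,0,0],0]]' 1
python3 - <<'E'
from h import *
st=save('wrist','w2'); print(st['position'],st['tool_rot'],st['t'])
f=cv2.imread('pics/w2.png'); cv2.imwrite('pics/w2b.png',cv2.resize(f,(768,576),interpolation=cv2.INTER_CUBIC))
E
```

```text
t: 2.9
position: [0.5031, -0.2677, 0.3732]
tool_rot: [0.053, 0.999, -0.001, 0.0]
force: [0.3, 0.2, -0.1]
opening: 0.0953
[ 0.5030744  -0.26766099  0.37321628] [ 5.33540345e-02  9.98575145e-01 -9.50668974e-04  3.49643307e-04] 2.9
```

View pics/w2b.png

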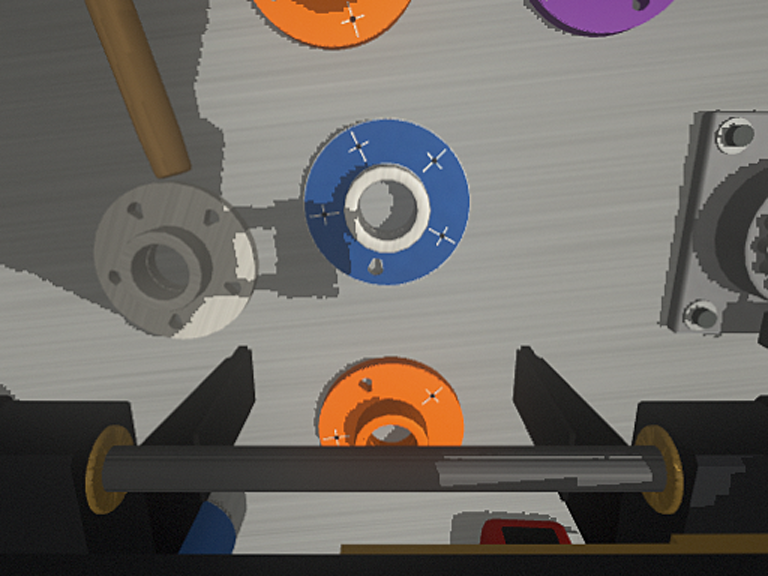

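```bash
python3 - <<'E'
from h import *
crop('w2',195,70,325,200,5.5,'c5')
print(px2w('side0',347,222,0),px2w('scene0',186,191,0))
E
```

```text
[ 7.01055372e-01 -4.33160233e-01  2.22044605e-16] [ 6.97144280e-01 -4.28457014e-01 -1.11022302e-16]
```

View pics/c5.png

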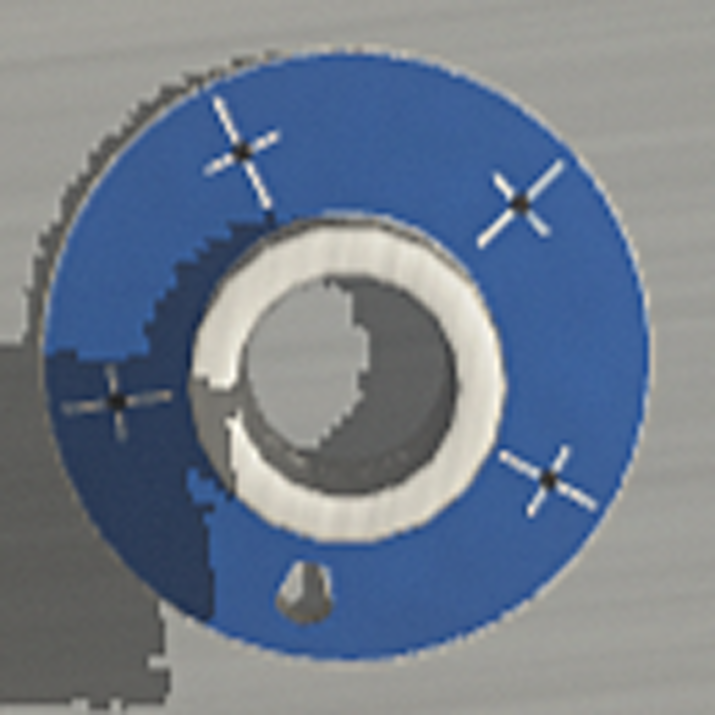

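```bash
python3 - <<'E'
from h import *
g=lambda x,y:uc(x,y,195,70,5.5)
l,t=g(45,52); r,b=g(648,660)
c,res=fitc('w2',(l,r,t,b),.055,.012,[.46,-.264]); print('plate',c,res)
l,t=g(192,222); r,b=g(503,541)
c2,res=fitc('w2',(l,r,t,b),.027,.036,[.46,-.264]); print('boss',c2,res)
P=[px2w('w2',*g(x,y),.012)[:2] for x,y in((304.5,592),(549,481),(520,204),(242,152),(117,402))]
print(np.mean(P,0))
a=[]
for i,p in enumerate(P):
    d=p-np.mean(P,0); an=np.degrees(np.arctan2(d[1],d[0])); a.append((an-72*i+180)%360-180); print(np.hypot(*d),an,a[-1])
print(np.mean(a))
E
```

```text
plate [ 0.46380191 -0.26235818] [-0.74091495  0.73959016 -0.58961131  0.78705442]
boss [ 0.46324224 -0.26220063] [-0.97777974  0.97701591 -0.33400491  0.41934912]
[ 0.46370427 -0.26233372]
0.04179534815630277 -16.851336899275193 -16.851336899275196
0.04224467799166963 55.395199429478374 -16.604800570521633
0.04207737149571859 127.52046487690033 -16.47953512309965
0.04201845642913504 -160.37011863720141 -16.370118637201415
0.04192986920896388 -88.34430192272791 -16.344301922727936
-16.530018630565166
```

```bash
python3 -m crank '[[[0.020,0.001,0.02],0],[[0.020,0,0.03],0],[[0,0,0.035],0],[[0,0,0.03],0],[[0,0,0.015],0],[[0,0,0],0],[[0,0,0],0]]' 1
python3 - <<'E'
from h import *
st=ctrl.sense(); Rt=R.from_quat(st['tool_rot']).as_matrix(); g=st['position']+.171*Rt[:,2]; print(st['position'],g,Rt[:,2])
print('tool delta',Rt.T@(np.array([.4636,-.2623,.033])-g))
E
```

```text
t: 3.65
position: [0.4656, -0.2531, 0.2424]
tool_rot: [0.049, 0.999, -0.002, 0.003]
force: [0.1, -0.3, 0.1]
opening: 0.0949
[ 0.46564786 -0.253125    0.24236624] [ 0.46656224 -0.25393694  0.07137061] [ 0.00534722 -0.00474817 -0.99997443]
tool delta [ 0.00235933 -0.00844939  0.0383935 ]
```

```bash
python3 -m crank '[[[0.002,-0.008,0.008],0],[[0,0,0.010],0],[[0,0,0],0],[[0,0,0],0]]' 1
cat > g.py <<'E'
import sys
from h import *
st=ctrl.sense(); Rt=R.from_quat(st['tool_rot']).as_matrix(); g=st['position']+.171*Rt[:,2]
print('t',st['t'],'g',g.round(4),'zax',Rt[:,2].round(4),'yhead',np.degrees(np.arctan2(Rt[1,1],Rt[0,1])).round(2),'F',st['force'].round(1),'op',st['opening'])
print('tool delta',(Rt.T@(np.array([float(a) for a in sys.argv[1:4]])-g)).round(4))
E
python3 g.py .4636 -.2623 .033
```

```text
t: 4.05
position: [0.4636, -0.261, 0.2256]
tool_rot: [0.048, 0.999, -0.003, 0.005]
force: [-0.1, -0.0, 0.9]
opening: 0.0953
t 4.05 g [ 0.4651 -0.2623  0.0546] zax [ 0.009  -0.0074 -0.9999] yhead 84.51 F [-0.1 -0.   0.9] op 0.09525843145497072
tool delta [ 0.0017 -0.      0.0216]
```

```bash
python3 -m crank '[[[0.001,0,0.010],0],[[0.001,0,0.008],0],[[0,0,0],0]]' 1; python3 g.py .4636 -.2623 .034
```

```text
t: 4.35
position: [0.4616, -0.261, 0.2066]
tool_rot: [0.048, 0.999, -0.004, 0.005]
force: [0.7, 0.5, -0.3]
opening: 0.0951
t 4.35 g [ 0.4633 -0.2624  0.0356] zax [ 0.0098 -0.0079 -0.9999] yhead 84.48 F [ 0.7  0.5 -0.3] op 0.09505716278488961
tool delta [-0.0003  0.0001  0.0016]
```

```bash
python3 -m crank '[[[0,0,0.001],0],[[0,0,0],0],[[0,0,0],0],[[0,0,0],0],[[0,0,0],0],[[0,0,0],0]]' -1 30; python3 g.py .4636 -.2623 .034
```

```text
t: 4.95
position: [0.4617, -0.261, 0.2056]
tool_rot: [0.048, 0.999, -0.004, 0.005]
force: [0.4, -1.6, -2.8]
opening: 0.0531
t 4.95 g [ 0.4634 -0.2624  0.0346] zax [ 0.0098 -0.0079 -0.9999] yhead 84.49 F [ 0.4 -1.6 -2.8] op 0.05305090161764414
tool delta [-0.0002  0.0001  0.0006]
```

```bash
python3 -m crank '[[[0,0,-0.010],0],[[0,0,-0.02],0],[[0,0,-0.025],0],[[0,0,-0.025],0],[[0,0,-0.025],0],[[0,0,-0.015],0],[[0,0,0],0],[[0,0,0],0]]' -1 30; python3 g.py .5225 .1375 .15
```

```text
t: 5.75
position: [0.4593, -0.2591, 0.3319]
tool_rot: [0.048, 0.999, -0.002, 0.003]
force: [0.1, 0.2, -4.5]
opening: 0.0533
t 5.75 g [ 0.4603 -0.26    0.1609] zax [ 0.006  -0.0052 -1.    ] yhead 84.49 F [ 0.1  0.2 -4.5] op 0.05332424263927831
tool delta [-0.0237  0.4017  0.0092]
```

```bash
python3 -m crank '[[[-0.002,0.025,0],0],[[-0.003,0.04,0],0],[[-0.003,0.04,0],0],[[-0.003,0.04,0],0],[[-0.003,0.04,0],0],[[-0.003,0.04,0],0],[[-0.003,0.04,0],0],[[-0.002,0.04,0],0],[[0,0.03,0],0],[[0,0.01,0],0]]' -1 30; python3 -m crank '[[[0,0,0],0],[[0,0,0],-5],[[0,0,0],-5],[[0,0,0],0],[[0,0,0],0]]'; python3 g.py .5225 .1375 .12
```

```text
t: 6.75
position: [0.515, 0.0933, 0.3204]
tool_rot: [0.051, 0.999, -0.001, -0.004]
force: [0.7, -0.4, -4.8]
opening: 0.0533
t: 7.25
position: [0.5144, 0.091, 0.3173]
tool_rot: [-0.038, 0.999, -0.001, -0.008]
force: [-0.2, 0.3, -3.9]
opening: 0.0534
t 7.25 g [0.5118 0.0904 0.1463] zax [-0.0151 -0.0035 -0.9999] yhead 94.39 F [-0.2  0.3 -3.9] op 0.05341383693072164
tool delta [-0.0147  0.0462  0.0259]
```

```bash
python3 -m crank '[[[-0.005,0.016,0],0],[[-0.005,0.016,0],0],[[-0.005,0.012,0],0],[[0,0,0],0],[[0,0,0],0]]' -1 30; python3 g.py .5225 .1375 .12;  python3 - <<'E'
from h import *
save('wrist','w3')
crop('w3',150,40,400,240,3,'c6')
for n in('side','scene'): save(n,n+'3')
crop('side3',150,100,270,200,6,'c7')
crop('scene3',260,170,380,280,6,'c8')
E
```

```text
t: 7.75
position: [0.5267, 0.1342, 0.3162]
tool_rot: [-0.032, 0.999, -0.002, -0.008]
force: [0.2, -0.4, -3.6]
opening: 0.0531
t 7.75 g [0.5239 0.1335 0.1452] zax [-0.0166 -0.004  -0.9999] yhead 93.66 F [ 0.2 -0.4 -3.6] op 0.05311884655774076
tool delta [0.0007 0.0042 0.0252]
```

View pics/w3.png

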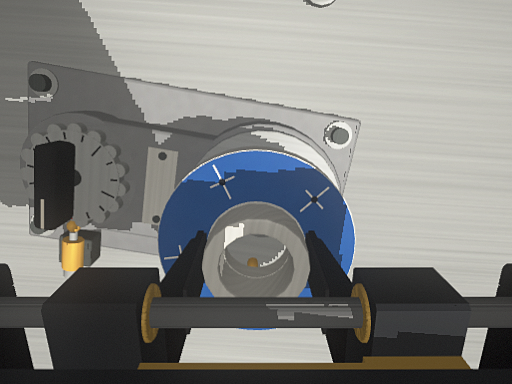

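View pics/c7.png

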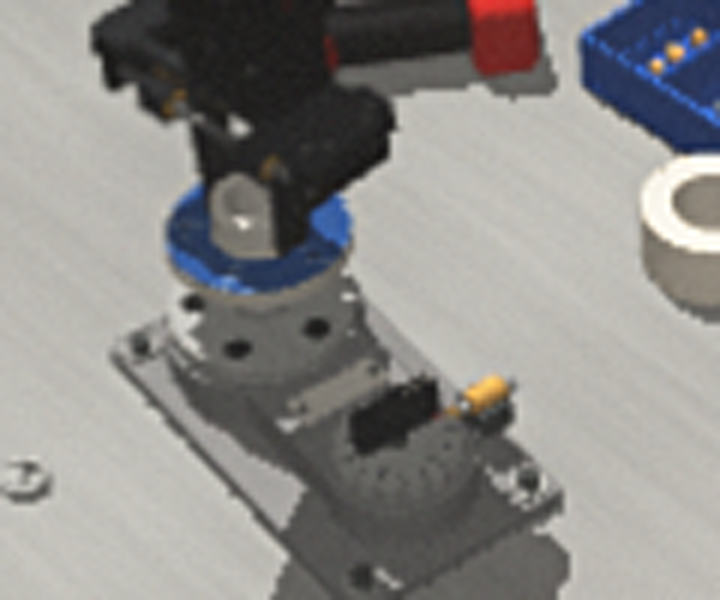

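View pics/c8.png

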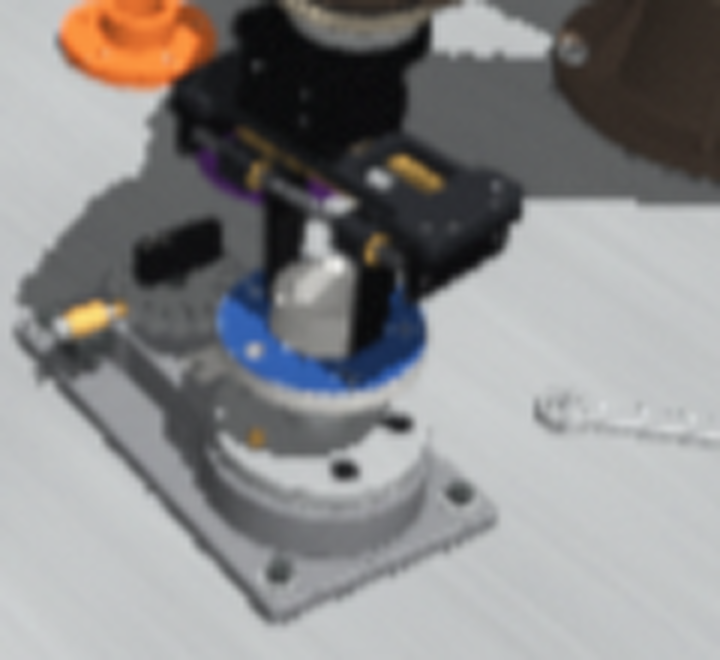

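```bash
python3 - <<'E'
from h import *
P=[px2w('w3',u,v,.1226)[:2] for u,v in((222.3,181.5),(314,199))]
d=P[0]-P[1]
print(P,np.hypot(*d)) # expected 2*42*sin36=49.4
# cross angles: identify: neighbours; chord dir
m=(P[0]+P[1])/2; ang=np.degrees(np.arctan2(*(d[::-1]))); print(ang)
# chord perpendicular points outward, angle offset 144+36=180 -> opposite of hole
n=np.array([d[1],-d[0]]); 
for s in(1,-1):
    k=s*n/np.hypot(*n); print('hole head',np.degrees(np.arctan2(k[1],k[0])), 'centre', m+k*.042*np.cos(np.radians(36)))
E
python3 g.py .5225 .1375 .12
```

```text
[array([0.48700625, 0.11339321]), array([0.49345846, 0.16252522])] 0.04955385862823098
-97.48149675894027
hole head 172.51850324105976 centre [0.45654291 0.14238345]
hole head -7.481496758940253 centre [0.52392181 0.13353498]
t 7.9 g [0.5239 0.1333 0.1453] zax [-0.0164 -0.004  -0.9999] yhead 93.66 F [-0.6  0.1 -4.3] op 0.05356226881262094
tool delta [0.0007 0.0044 0.0253]
```

```bash
python3 -m crank '[[[0,0.004,0.005],-1.2],[[0,0,0.012],0],[[0,0,0.010],0],[[0,0,0],0],[[0,0,0],0]]' -1 30; python3 g.py .5230 .1376 .1126
```

```text
t: 8.4
position: [0.5257, 0.1372, 0.2862]
tool_rot: [-0.043, 0.999, -0.002, -0.009]
force: [0.6, 0.2, -3.3]
opening: 0.0532
t 8.4 g [0.5226 0.1365 0.1153] zax [-0.0177 -0.0042 -0.9998] yhead 94.89 F [ 0.6  0.2 -3.3] op 0.0531510302173052
tool delta [-0.0005  0.0011  0.0026]
```

```bash
python3 -m crank '[[[0,0.001,0.003],0],[[0,0,0.004],0],[[0,0,0],0],[[0,0,0],0]]' -1 30; python3 g.py .5230 .1376 .1046;python3 - <<'E'
from h import *
save('scene','s4'); save('wrist','w4')
crop('s4',280,190,360,260,8,'c9')
E
```

```text
t: 8.8
position: [0.5256, 0.1383, 0.2788]
tool_rot: [-0.043, 0.999, -0.002, -0.009]
force: [0.4, 0.5, -3.7]
opening: 0.0534
t 8.8 g [0.5226 0.1376 0.1079] zax [-0.0173 -0.0041 -0.9998] yhead 94.88 F [ 0.4  0.5 -3.7] op 0.05340065797874727
tool delta [-0.0004  0.      0.0033]
```

View pics/c9.png

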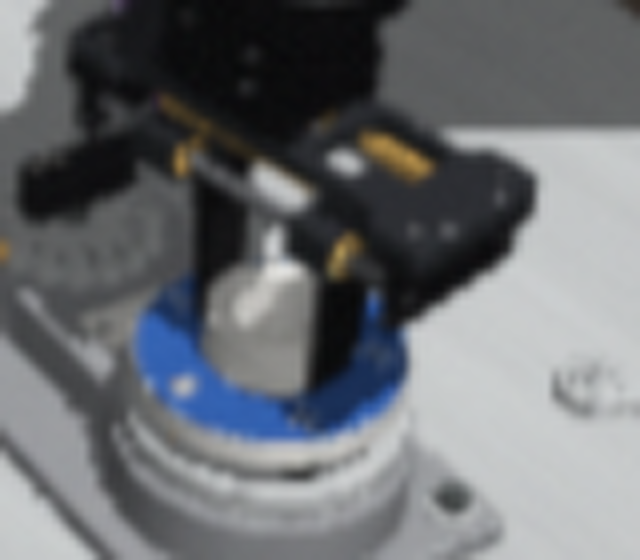

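View pics/w4.png

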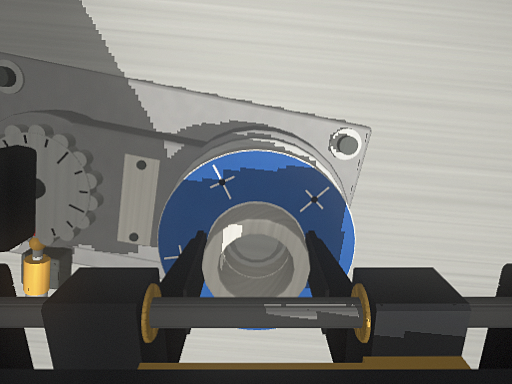

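```bash
python3 -m crank '[[[0,0,0.003],0],[[0,0,0],0],[[0,0,0],0]]' -1 30; python3 g.py .5230 .1376 .0946;python3 -m crank '[[[0,0,0.003],0],[[0,0,0],0],[[0,0,0],0]]' -1 30; python3 g.py .5230 .1376 .0946
```

```text
t: 9.2
position: [0.5255, 0.1382, 0.276]
tool_rot: [-0.043, 0.999, -0.002, -0.008]
force: [-0.1, -0.4, -4.7]
opening: 0.0532
t 9.2 g [0.5227 0.1375 0.105 ] zax [-0.0166 -0.0041 -0.9999] yhead 94.88 F [-0.1 -0.4 -4.7] op 0.053162971014871066
tool delta [-0.0005  0.0001  0.0104]
t: 9.5
position: [0.5255, 0.1382, 0.2727]
tool_rot: [-0.043, 0.999, -0.002, -0.008]
force: [-0.4, 0.5, -4.7]
opening: 0.0534
t 9.5 g [0.5227 0.1375 0.1018] zax [-0.0165 -0.0041 -0.9999] yhead 94.89 F [-0.4  0.5 -4.7] op 0.05343774908642721
tool delta [-0.0005  0.0001  0.0072]
```

```bash
python3 -m crank '[[[0,0,0.003],0],[[0,0,0],0],[[0,0,0],0]]' -1 30; python3 g.py .5230 .1376 .0946;python3 -m crank '[[[0,0,0.003],0],[[0,0,0],0],[[0,0,0],0]]' -1 30; python3 g.py .5230 .1376 .0946
```

```text
t: 9.8
position: [0.5254, 0.1382, 0.2694]
tool_rot: [-0.043, 0.999, -0.002, -0.008]
force: [-0.3, 0.4, -3.5]
opening: 0.0533
t 9.8 g [0.5226 0.1375 0.0985] zax [-0.0166 -0.004  -0.9999] yhead 94.88 F [-0.3  0.4 -3.5] op 0.053250811333604015
tool delta [-0.0005  0.0001  0.0039]
t: 10.1
position: [0.5254, 0.1382, 0.2664]
tool_rot: [-0.043, 0.999, -0.002, -0.008]
force: [0.0, -0.6, -2.5]
opening: 0.053
t 10.1 g [0.5227 0.1375 0.0954] zax [-0.0161 -0.004  -0.9999] yhead 94.88 F [ 0.  -0.6 -2.5] op 0.052966781854002214
tool delta [-0.0003  0.0001  0.0008]
```

Touching down. Now I let go gently by opening the fingers a little.

```bash
python3 -m crank '[[[0,0,0],0],[[0,0,0],0],[[0,0,0],0],[[0,0,0],0],[[0,0,0],0]]' 0.7; python3 g.py .5230 .1376 .0946; python3 - <<'E'
from h import *
save('scene','s5'); save('wrist','w5')
crop('s5',280,190,360,260,8,'c10')
E
```

```text
t: 10.6
position: [0.5259, 0.1382, 0.2674]
tool_rot: [-0.043, 0.999, -0.002, -0.007]
force: [-0.2, 0.5, -0.4]
opening: 0.08
t 10.6 g [0.5235 0.1376 0.0964] zax [-0.0136 -0.0037 -0.9999] yhead 94.88 F [-0.2  0.5 -0.4] op 0.0800439325740596
tool delta [0.0005 0.     0.0018]
```

View pics/c10.png

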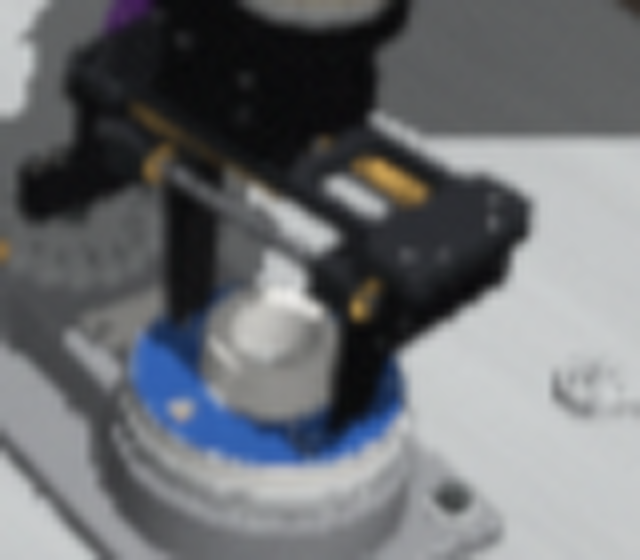

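View pics/w5.png

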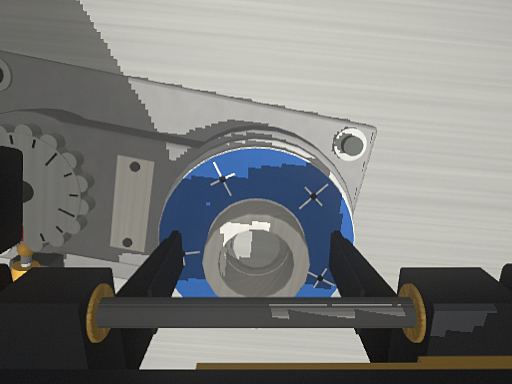

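```bash
python3 -m crank '[[[0,0,-0.010],0],[[0,0,-0.02],0],[[0,0,-0.03],0],[[0,0,-0.035],0],[[-0.01,-0.02,-0.03],0],[[-0.015,-0.025,-0.01],0],[[-0.015,-0.025,0],5],[[0,0,0],5.5],[[0,0,0],0],[[0,0,0],0]]' 0.7; python3 g.py .5074 -.0017 .09; python3 - <<'E'
from h import *
save('wrist','w6')
crop('w6',100,30,420,230,2.5,'c11')
E
```

```text
t: 11.7
position: [0.5738, 0.0703, 0.4146]
tool_rot: [0.05, 0.999, -0.002, -0.005]
force: [-0.3, -0.3, -0.0]
opening: 0.0805
t 11.7 g [0.5721 0.0695 0.2436] zax [-0.0098 -0.0044 -0.9999] yhead 84.28 F [-0.3 -0.3 -0. ] op 0.0805384192830373
tool delta [ 0.0559 -0.0765  0.1546]
```

View pics/c11.png

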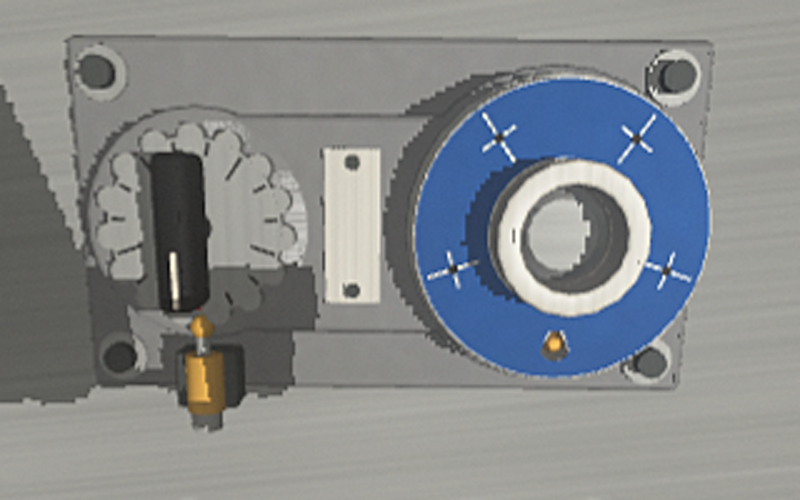

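```bash
python3 - <<'E'
from h import *
g=lambda x,y:uc(x,y,100,30,2.5)
P=[px2w('w6',*g(x,y),.072)[:2] for x,y in((666,271),(637,139),(499,138),(452,269))]
# fit center/yaw
from scipy.optimize import least_squares
f=lambda p:np.concatenate([p[:2]+.042*np.array([np.cos(p[2]+1.25664*(i+1)),np.sin(p[2]+1.25664*(i+1))])-P[i] for i in range(4)])
s=least_squares(f,[.5225,.1375,-.1]); print(s.x[:2],np.degrees(s.x[2]),s.fun.round(4))
print('pin',px2w('w6',*g(554,343),.0695))
c=np.array([.5074,-.0017])
th=np.radians(-6.2); X=np.array([np.cos(th),np.sin(th)]);Y=np.array([-X[1],X[0]])
pts=[np.r_[c+a*X+b*Y,z] for z in(.064,.092) for a in np.linspace(-.028,.028,15) for b in(-.007,.007)]
overlay('w6',pts,120,70,230,210,4,'c12')
E
```

```text
[0.52245818 0.13746498] -6.302865663643049 [ 0.     -0.0001  0.0001 -0.0002 -0.0001  0.0001 -0.0001  0.0003]
pin [0.56361774 0.1331879  0.0695    ]
```

View pics/c12.png

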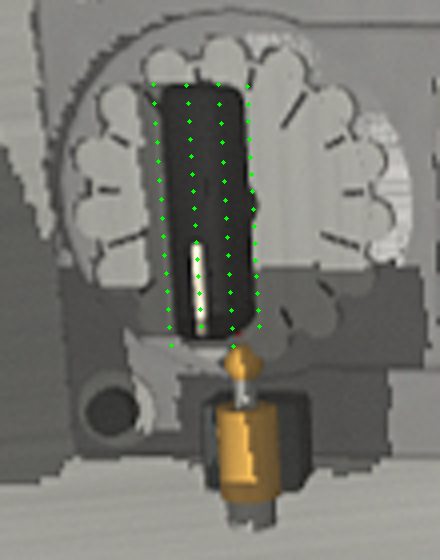

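```bash
python3 -m crank '[[[0.014,-0.019,0.02],0.5],[[0.014,-0.019,0.02],0],[[0.014,-0.019,0.02],0],[[0.014,-0.019,0.02],0],[[0,0,0.015],0],[[0,0,0],0],[[0,0,0],0]]' 0.7; python3 g.py .5074 -.0017 .081
```

```text
t: 12.45
position: [0.5056, 0.0014, 0.3189]
tool_rot: [0.045, 0.999, -0.002, -0.004]
force: [-0.4, -0.6, 1.4]
opening: 0.0807
t 12.45 g [0.5041 0.0007 0.1479] zax [-0.009  -0.0038 -1.    ] yhead 84.87 F [-0.4 -0.6  1.4] op 0.0807102248871506
tool delta [-0.0041 -0.0018  0.0669]
```

```bash
python3 -m crank '[[[-0.004,-0.002,0.01],1.1],[[0,0,0.015],0],[[0,0,0.015],0],[[0,0,0.008],0],[[0,0,0],0],[[0,0,0],0]]' 0.7; python3 g.py .5074 -.0017 .081;  python3 - <<'E'
from h import *
save('side','sd7'); save('scene','sc7')
crop('sd7',180,120,270,200,8,'c13')
E
```

```text
t: 13.05
position: [0.5118, 0.0002, 0.271]
tool_rot: [0.054, 0.999, -0.002, -0.001]
force: [-0.2, 0.6, -0.5]
opening: 0.081
t 13.05 g [ 0.5113 -0.0006  0.1   ] zax [-0.0026 -0.0047 -1.    ] yhead 83.83 F [-0.2  0.6 -0.5] op 0.08095794693387297
tool delta [ 0.0037 -0.0014  0.019 ]
```

View pics/c13.png

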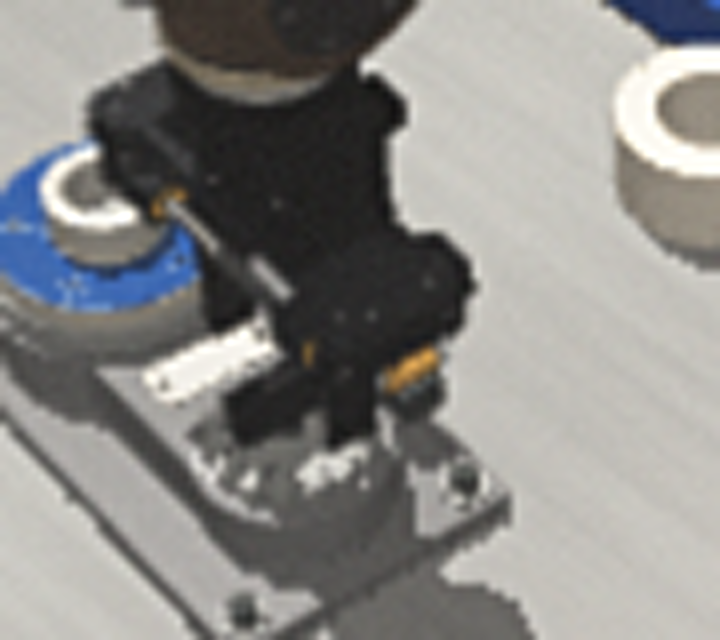

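```bash
python3 -m crank '[[[0.004,-0.0015,0.007],0],[[0,0,0.007],0],[[0,0,0.003],0],[[0,0,0],0],[[0,0,0],0]]' 0.7; python3 g.py .5074 -.0017 .081
```

```text
t: 13.65
position: [0.5071, -0.0011, 0.2537]
tool_rot: [0.054, 0.999, -0.002, -0.0]
force: [-0.4, -0.8, -0.4]
opening: 0.081
t 13.65 g [ 0.5071 -0.002   0.0827] zax [-5.0e-04 -4.9e-03 -1.0e+00] yhead 83.82 F [-0.4 -0.8 -0.4] op 0.08099170739210405
tool delta [-0.0003  0.0003  0.0017]
```

```bash
python3 -m crank '[[[0,0,0.001],0],[[0,0,0],0],[[0,0,0],0],[[0,0,0],0],[[0,0,0],0],[[0,0,0],0],[[0,0,0],0],[[0,0,0],0]]' -1 40; python3 g.py .5074 -.0017 .081; python3 -c "
from station import ctrl;print(ctrl.sense()['wrist_torque'])"
```

```text
t: 14.45
position: [0.5073, -0.0011, 0.2531]
tool_rot: [0.054, 0.999, -0.003, 0.0]
force: [-0.0, -0.2, -0.6]
opening: 0.0222
t 14.45 g [ 0.5074 -0.002   0.0821] zax [ 4.0e-04 -5.1e-03 -1.0e+00] yhead 83.83 F [-0.  -0.2 -0.6] op 0.022187773224798996
tool delta [0.     0.0003 0.0011]
[0.0190262  0.00135855 0.05908705]
```

Opening 22 mm may mean the fingers are still closing.

```bash
python3 -m crank '[[[0,0,0],0],[[0,0,0],0],[[0,0,0],0]]' -1 40; python3 g.py .5074 -.0017 .081; python3 -c "
from station import ctrl;print(ctrl.sense()['wrist_torque'])"
```

```text
t: 14.75
position: [0.5074, -0.0007, 0.2531]
tool_rot: [0.054, 0.999, -0.002, 0.0]
force: [-0.8, -1.1, 0.3]
opening: 0.0142
t 14.75 g [ 0.5075 -0.0014  0.0821] zax [ 7.0e-04 -4.3e-03 -1.0e+00] yhead 83.8 F [-0.8 -1.1  0.3] op 0.014172875862872608
tool delta [ 0.     -0.0003  0.0011]
[-0.1194786   0.03260005 -0.02500091]
```

```bash
python3 -m crank '[[[0,0,0],4],[[0,0,0],4],[[0,0,0],4],[[0,0,0],4],[[0,0,0],0]]' -1 40; python3 g.py .5075 -.0014 .082; python3 -c "
from station import ctrl;print(ctrl.sense()['wrist_torque'])"
```

```text
t: 15.25
position: [0.5074, -0.0007, 0.2531]
tool_rot: [0.197, 0.98, -0.002, 0.001]
force: [0.7, 1.3, 0.2]
opening: 0.0138
t 15.25 g [ 0.5074 -0.0015  0.0821] zax [ 4.0e-04 -4.7e-03 -1.0e+00] yhead 67.31 F [0.7 1.3 0.2] op 0.01376523274273875
tool delta [-0.      0.0001  0.0001]
[ 0.38642085 -0.05649074 -0.13797994]
```

```bash
python3 -m crank '[[[0,0,0],4],[[0,0,0],3.5],[[0,0,0],0],[[0,0,0],0]]' -1 40; python3 g.py .5075 -.0014 .082; python3 -c "
from station import ctrl;print(ctrl.sense()['wrist_torque'])"; python3 - <<'E'
from h import *
save('side','sd8'); crop('sd8',170,110,270,200,8,'c14')
E
```

```text
t: 15.65
position: [0.5074, -0.0007, 0.2531]
tool_rot: [0.258, 0.966, -0.002, 0.001]
force: [0.1, 0.7, -0.5]
opening: 0.014
t 15.65 g [ 0.5075 -0.0015  0.0821] zax [ 5.0e-04 -4.6e-03 -1.0e+00] yhead 60.07 F [ 0.1  0.7 -0.5] op 0.014001361309180579
tool delta [0.     0.0001 0.0001]
[ 0.38852152 -0.05299976 -0.12783837]
```

View pics/c14.png

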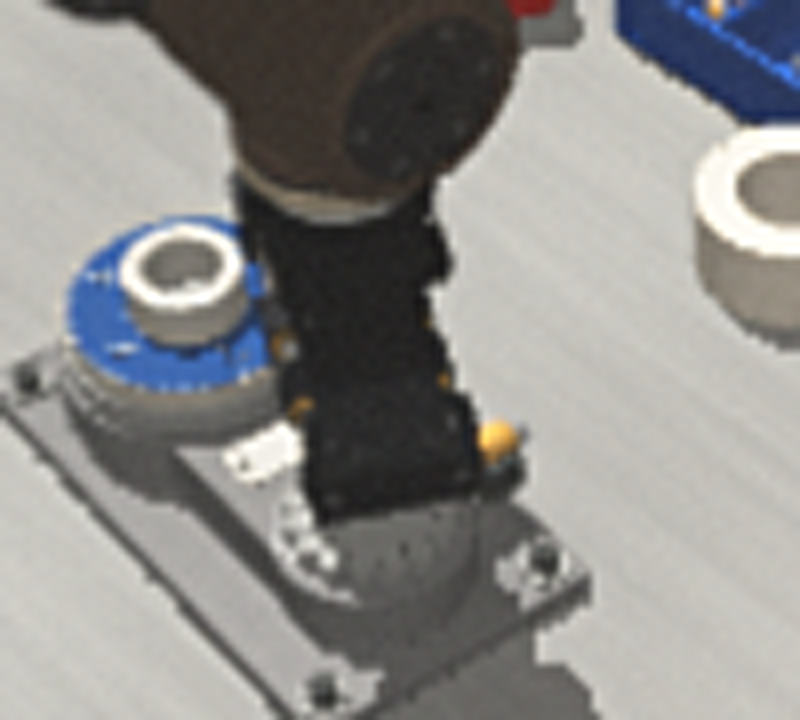

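```bash
python3 -m crank '[[[0,0,0],4],[[0,0,0],4],[[0,0,0],4],[[0,0,0],4],[[0,0,0],4],[[0,0,0],4],[[0,0,0],0],[[0,0,0],0]]' -1 40; python3 g.py .5075 -.0014 .082
```

```text
t: 16.5
position: [0.5074, -0.0007, 0.2531]
tool_rot: [0.452, 0.892, -0.002, 0.001]
force: [0.6, 2.5, -0.6]
opening: 0.0136
t 16.5 g [ 0.5074 -0.0016  0.0821] zax [ 2.0e-04 -5.1e-03 -1.0e+00] yhead 36.26 F [ 0.6  2.5 -0.6] op 0.013578790858282808
tool delta [0.0001 0.0002 0.0001]
```

```bash
python3 -m crank '[[[0,0,0],4],[[0,0,0],4],[[0,0,0],4],[[0,0,0],4],[[0,0,0],4],[[0,0,0],4],[[0,0,0],0],[[0,0,0],0]]' -1 40; python3 g.py .5075 -.0014 .082
```

```text
t: 17.3
position: [0.5074, -0.0006, 0.2531]
tool_rot: [0.624, 0.781, -0.002, 0.002]
force: [0.9, 1.8, 0.3]
opening: 0.0138
t 17.3 g [ 0.5073 -0.0016  0.0821] zax [-1.0e-04 -5.6e-03 -1.0e+00] yhead 12.75 F [0.9 1.8 0.3] op 0.013782030216599413
tool delta [0.0001 0.0002 0.0001]
```

```bash
python3 -m crank '[[[0,0,0],0.9],[[0,0,0],0],[[0,0,0],0],[[0,0,0],0]]' -1 40; python3 g.py .5075 -.0014 .082; python3 - <<'E'
from h import *
save('side','sd9'); save('scene','sc9'); save('wrist','w9')
crop('sd9',170,120,250,190,9,'c15')
crop('sc9',260,190,370,270,7,'c16')
E
```

```text
t: 17.7
position: [0.5074, -0.0006, 0.253]
tool_rot: [0.629, 0.778, -0.002, 0.002]
force: [0.3, 0.7, 0.2]
opening: 0.014
t 17.7 g [ 0.5073 -0.0016  0.082 ] zax [-2.0e-04 -5.6e-03 -1.0e+00] yhead 12.11 F [0.3 0.7 0.2] op 0.013962867117239876
tool delta [0.0001 0.0002 0.    ]
```

View pics/c15.png

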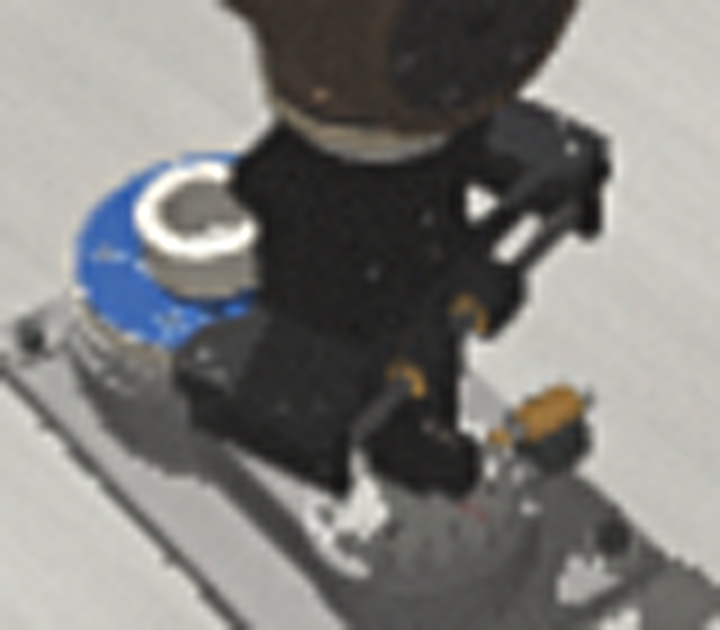

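View pics/w9.png

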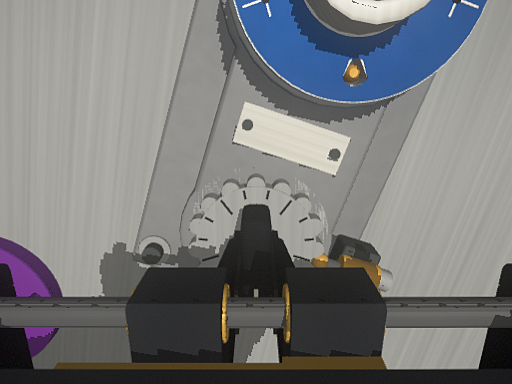

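View pics/c16.png

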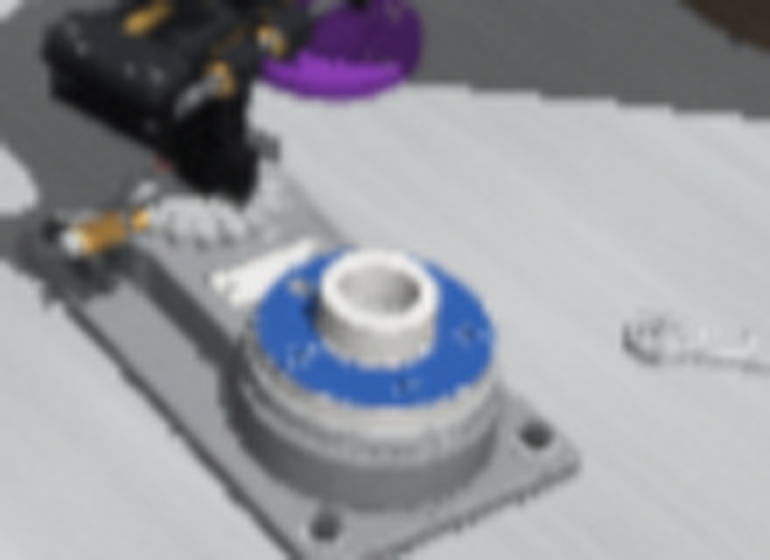

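```bash
python3 - <<'E'
from h import *
c=np.array([.52246,.13746])
for p,z in(((353.5,71),.0695),((263,9),.072),((458,7),.072)):
    d=px2w('w9',*p,z)[:2]-c; print(np.hypot(*d),np.degrees(np.arctan2(d[1],d[0])))
E
python3 -m crank '[[[0,0,0],0],[[0,0,0],0],[[0,0,0],0],[[0,0,0],0]]' -1 40; python3 g.py .5075 -.0014 .082
```

```text
0.041248368074953606 -78.16825154650704
0.0442791628374775 -145.63226184083973
0.04405565546996434 -9.06971782541936
t: 18.25
position: [0.5074, -0.0006, 0.2531]
tool_rot: [0.629, 0.778, -0.002, 0.002]
force: [-0.0, 1.3, 0.9]
opening: 0.0139
t 18.25 g [ 0.5074 -0.0016  0.0821] zax [-1.0e-04 -5.6e-03 -1.0e+00] yhead 12.11 F [-0.   1.3  0.9] op 0.013870489101463107
tool delta [0.0002 0.0002 0.0001]
```

The pin is at -78.2°, 72° clockwise from its start at -6.2°, so the wheel is in the third notch. Handing in.

```bash
python3 -c "
from station import ctrl;print(ctrl.finish_job())"
```

```text
the job is handed in; nothing more can be done
None
```

I set the blue flange blank on the faceplate, boss up, with the bore over the register and the drilled hole over the brass pin, and let go of it. I then turned the black T-handle clockwise three clicks and handed the job in at about 18 s, still gripping the handle at 40 N.

**Flange, after release:**
- **Centre:** it measured (0.5225, 0.1375), the same as the faceplate centre to well under 1 mm.
- **Angle:** it lay at -6.3°, against about -6.2° for the pin.
- **Fit:** the pin showed in the drilled hole.
- **Flatness:** I judged it from the pictures only; it looked fully seated.

**Wheel, just before hand-in:**
- **Turn:** the brass pin stood at -78.2°, which is 72° clockwise from its start, so the wheel is in the third notch. The tool itself turned 71.7°.
- **Grip:** the fingers stood at 13.9 mm on the 14 mm bar, about 4 mm from its centre.
- **Flange crosses:** two white crosses at the edge of that last picture read about 5° off in opposite directions and 2 mm too far out. I put that down to reading them at the picture's edge, because the pin and its hole agreed.

I did not measure the other things on the bench again. The arm never touched them, and nothing in the pictures looked moved.

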